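# Offer the casket lid up to the new casket

### The arm

A 6-joint arm with a two-finger parallel gripper is mounted at the origin on the work surface. World frame = base frame: x ahead of the robot, y to its left, z up, the work surface at z = 0. Lengths are in mm, angles in rad, forces in N, time in s.
With the tool pointing down it reaches from about 375 to 825 mm from the base axis. Payload 5.5 kg.
Tool frame: the origin (TCP) lies between the finger pads; the fingertips stand 14 mm ahead of it and the grasp point (between the pads) lies 5 mm behind it (env.nose_length is the distance from the TCP to the fingertips, in mm); y points along the fingers, z is the direction in which the jaws open and shut, and the axes are right-handed (so a half turn about y gives the same grasp; the last joint's range is limited). The gripper opens to 85 mm and grips with 20 to 120 N. Pads are 22 mm wide; open, the fingers measure 114 mm over their backs; the gripper's body (76 mm by 85 mm) begins 54 mm behind the grasp point. The pads swing forward as they close: fully open they stand 13 mm farther back than shut.
Start: joints at [-1.158, 0.314, -0.047, 1.21, 0, 1.571], TCP at [240.702, -549.598, 245.299] pointing down, gripper open.
Joint ranges: [-2.67, 2.67], [-0.69, 1.73], [-1.03, 1.25], [-2.08, 2.16], [-1.42, 1.45], [-3.14, 3.14]. Speed limits (rad/s): [2.39, 2.39, 3.01, 3.14, 3.14, 3.14].

### API

Orientations are given as a unit quaternion [w, x, y, z].
In Python, from workcell import telemetry, cams, hand_in, env gives the robot as it stands.
- The arm moves only by the shell command python3 -m crank 'ROWS' [FORCE]. ROWS is JSON, one flat list of numbers, 5 for each row, row after row: the closure, from -1 (fully open) to 1 (shut), then the shift along the tool's x, y, z in mm, then the turn about the tool's y in rad. A call has exactly 8 rows; each row shifts and turns the commanded pose from where the row before left it, along the tool's axes as they then stand; what a row does not reach is not made up. A row lasts 1/8 s, in which the tool goes at most 62.5 mm and 10.7 degrees, less where a joint would pass 70% of its speed; a pose out of reach is approached as far as the arm can. A call with a gripper value outside its range is refused whole. The fingers move at their own pace and stop on an object; FORCE is the grip in N (left out, the last holds). Time passes only in rows, so rows that do not move let the fingers close, or fill a call up. It gives the time, the measured TCP pose, the force and the opening at its end, in the units of the state.
- telemetry.state(): the state, without advancing time (a new reading comes with each control period).
- cams.read_camera(name): name is "side" or "top" or "wrist"; returns a dict with "color" (420x560x3 uint8, red, green, blue), "intrinsics" (3x3 intrinsics, pixels), "R" (3x3) and "t" (3): a world point X has camera coordinates R X + t. Camera axes: x right, y down, z forward; pixel columns grow to the right and rows downward; lengths in mm; the calibration is good to about 2 mm. The wrist camera is an equidistant fisheye: a pixel r from the principal point sees the ray r / f radians off the axis. A picture is of the moment at which its call begins. There is no depth.
- hand_in(): hands the job in, once; it reports no verdict.
The state is a dict: "time_s": time; "q": joint angles; "joint_velocities": joint speeds; "tau": joint torques, N m; "ee_pos": TCP position; "tool_rot": TCP orientation; "contact_force": force on the tool from outside, world axes, zero at the start; "moment": the same for the moment, N m; "opening": finger opening in mm.
Only numpy, scipy, OpenCV 4.12 (cv2) and the standard library are available. Lean on these libraries where they do the work, as an engineer would, in place of code of your own. Each camera call takes 0.05 s, during which the arm holds its last target.

### The job

Take the lid off the finished cane casket by its wooden pull, carry it over the brush stand and offer it up to the new open casket so that I can judge the fit: finish with the lid still in the gripper, held still about 15 mm above the new rim, level, centred over the mouth and squared to it. The lacquer on the new casket is wet, so let nothing touch it, and leave the finished casket, the brush stand and the other things on the bench where they are.

Things in the scene. Friction and masses are not known exactly. Their poses are not given: they have to be found in the camera images.
- lid_pull (a point): the dark wooden pull in the middle of the loose lid: an upright block 64 mm long (along the lid's x), 20 mm thick (along y: grip it across this), 40 mm tall. This point is the place to grip, on its middle, 24 mm above the lid panel's flat top and 16 mm below the pull's top. x along the lid's long side, y along its short side, z up.
- lid_lip (a point): the lid, which starts on the finished casket: wooden panel 160 x 120 mm, 9 mm thick, edged with cane, 0.15 to 0.31 kg. Under it a locating lip, 122 x 82 mm and 8 mm deep, sits with 4 mm play all round in a casket's mouth. This point is the centre of the lip's underside, the lid's lowest face, 41 mm straight below the gripping point; axes as there.
- finished_rim (a point): the finished casket, the one that wears the lid: coiled brown cane with a wooden rim frame, 150 mm long (x), 110 mm wide (y), 95 mm tall, loose on the bench, 0.7 to 1.0 kg. This point is the centre of its mouth at the height of the rim's flat top, 95 mm above the bench; z up.
- new_rim (a point): the new casket, the same as the finished one but open, its lacquer wet; loose on the bench. Its mouth is 130 x 90 mm inside a rim 10 mm wide. This point is the centre of the mouth at the height of the rim's flat top, 95 mm above the bench; x along its long side, y along its short side, z up. The lid fits either way round.
- stand: the brush stand, which stands between the two caskets: a pale wooden block 250 mm long (x), 56 mm wide (y), 60 mm tall with brushes and modelling tools standing upright in it, the tallest reaching 165 mm above the bench; 1.6 kg, loose. Its origin is the centre of its underside.
- tin_mid (a point): a closed tin, 76 mm across and 100 mm tall, standing beyond the stand; this point is half-way up its axis. Leave alone.
- brush: a flat brush, 200 mm long, 42 mm wide and 20 mm thick, lying loose on the bench beyond the caskets along its own x axis, bristles to +x; its origin is the middle of its underside. Leave alone.
- block: a stepped pale wooden block, 80 x 80 mm and 64 mm tall, beyond the caskets; its origin is the centre of its underside. Leave alone.
Not all that is in view belongs to the job. Of the things like the part that bears lid_pull, leave any that is red; of the rest the smaller one is meant.

How it is judged (in metres and radians):
On the way, in this order (a step that is already met when the one before it is completed fails the run):
1. the lid is lifted clear of the finished casket (z of lid_lip in the frame of finished_rim above 0.02 m and contact force between lid and finished below 0.1 N and contact force between lid and the fingers above 0.5 N), for 0.05 s.
2. the lid passes over the brush stand, its underside higher than the tallest brush (y of lid_lip in the frame of stand between -0.06 and 0.06 m and z of lid_lip in the frame of stand above 0.165 m), for 0.02 s.
At the end, for the whole second after the job is handed in: Lid still in the gripper alone, its lip 4 to 30 mm above the new rim, centred within 10 mm, level within 5 degrees, square within 7 degrees (either way round). New casket untouched; finished casket within 25 mm and stand, tin, brush, block within 20 mm of their starts, stand upright (horizontal distance between lid_lip and new_rim below 0.01 m and z of lid_lip in the frame of new_rim between 0.004 and 0.03 m and angle between lid_pull's own z axis and vertical below 0.09 rad and angle between the x axis of lid_pull and the x axis of new_rim, either way round below 0.12 rad and contact force between lid and the fingers above 0.5 N and contact force between lid and new below 0.1 N and contact force between lid and stand below 0.1 N and contact force between lid and finished below 0.1 N and linear speed of lid below 0.02 m/s and distance of new_rim from where it was at the start of the episode below 0.01 m and distance of finished_rim from where it was at the start of the episode below 0.025 m and distance of each of stand, tin_mid, brush, block from where it was at the start of the episode below 0.02 m and angle between stand's own z axis and vertical below 0.1 rad); the arm keeps its last pose, push and grip.
It fails at once if the wet new casket is touched by the lid or the robot (contact force between any of lid, the fingers, the arm and new above 0.3 N).
It fails at once if the finished casket is shifted (distance of finished_rim from where it was at the start of the episode above 0.025 m).
It fails at once if the brush stand is shifted or tipped (distance of stand from where it was at the start of the episode above 0.02 m or angle between stand's own z axis and vertical above 0.1 rad).
It fails at once if the tin, the brush or the block is moved (distance of any of tin_mid, brush, block from where it was at the start of the episode above 0.02 m).
It also fails if it takes over 38 s, if anything falls off the work surface, if the arm or the gripper's body presses on something with over 40 N, if the wrist force passes 120 N, or if a joint passes its speed limit or range.

## Working session

There is one attempt and no reset: what is moved stays moved. The work goes in short steps, Python scripts to look and compute and a shell command to move; the robot and the scene stay as the last step left them, time stands still between calls to the robot, and variables do not carry over. Pictures are saved under pics/ and viewed, and the job is handed in when it is done.

```bash
ls; mkdir -p pics; python3 - <<'E'
from workcell import telemetry,cams,env
import cv2,numpy as np
s=telemetry.state(); print({k:np.round(v,3).tolist() for k,v in s.items()}); print(env.nose_length)
for n in("side","top","wrist"):
    c=cams.read_camera(n); cv2.imwrite(f"pics/{n}0.png",c["color"][:,:,::-1])
    print(n,np.round(c["intrinsics"],2).tolist(),np.round(c["R"],4).tolist(),np.round(c["t"],1).tolist())
E
```

```text
pics
{'time_s': 0.0, 'q': [-1.158, 0.314, -0.048, 1.21, -0.0, 1.571], 'joint_velocities': [0.0, -0.0, -0.002, -0.001, 0.001, 0.001], 'tau': [-0.001, -53.959, 33.975, 0.019, -0.0, -0.0], 'ee_pos': [240.492, -549.099, 244.428], 'tool_rot': [0.145, -0.145, 0.693, -0.692], 'contact_force': [-0.171, 0.526, -0.287], 'moment': [0.002, 0.002, 0.023], 'opening': 85.386}
14.0
side [[486.04, 0.0, 273.68], [0.0, 486.04, 211.58], [0.0, 0.0, 1.0]] [[-0.9944, -0.1046, -0.0166], [-0.0655, 0.7304, -0.6798], [0.0832, -0.6749, -0.7332]] [505.2, 201.4, 1397.4]
top [[441.28, 0.0, 274.79], [0.0, 441.28, 220.47], [0.0, 0.0, 1.0]] [[-0.0048, -0.9998, 0.0207], [-0.9934, 0.0024, -0.1145], [0.1144, -0.0211, -0.9932]] [-148.2, 498.2, 1305.3]
wrist [[325.19, 0.0, 274.93], [0.0, 325.19, 208.47], [0.0, 0.0, 1.0]] [[0.4015, -0.9159, -0.0008], [-0.8729, -0.383, 0.3022], [-0.2771, -0.1206, -0.9532]] [-598.5, -38.8, 379.2]
```

View pics/side0.png

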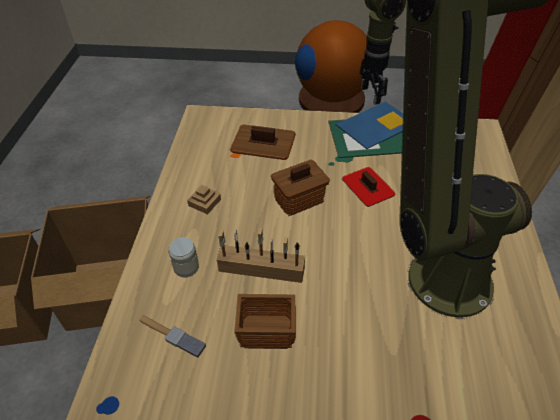

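View pics/top0.png

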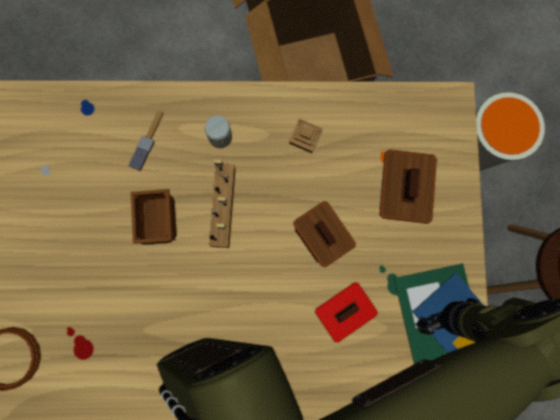

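View pics/wrist0.png

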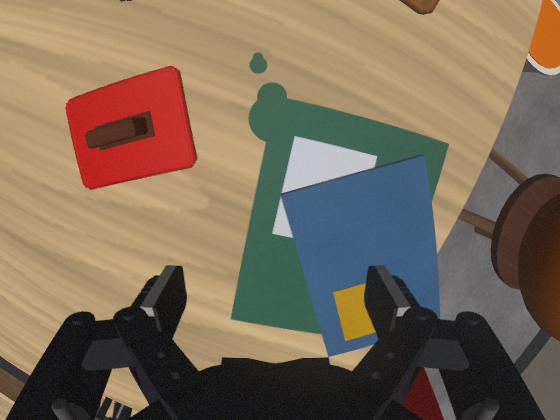

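The top view shows the lidded casket at about (325,234), the open casket at (153,217), the stand at (221,205), and decoy lids, one large at (408,186) and one red at (346,312). I'll enlarge these.

```bash
python3 - <<'E'
import cv2,numpy as np
def crop(n,x0,y0,w,h,k,o):
    im=cv2.imread(f"pics/{n}0.png")[y0:y0+h,x0:x0+w]; im=cv2.resize(im,None,fx=k,fy=k,interpolation=cv2.INTER_CUBIC)
    for i in range(0,w,10):
        cv2.line(im,(i*k,0),(i*k,8 if (x0+i)%10 else 8),(0,255,255),1)
        if i%20==0: cv2.putText(im,str(x0+i),(i*k,20),0,.4,(0,0,255),1)
    for j in range(0,h,10):
        cv2.line(im,(0,j*k),(8,j*k),(0,255,255),1)
        if j%20==0: cv2.putText(im,str(y0+j),(10,j*k+4),0,.4,(0,0,255),1)
    cv2.imwrite(o,im)
crop("top",280,190,90,90,6,"pics/c1.png")
crop("top",120,150,130,110,6,"pics/c2.png")
crop("side",260,150,80,70,8,"pics/c3.png")
crop("side",210,220,110,140,4,"pics/c4.png")
E
```

```text
(no output)
```

View pics/c1.png

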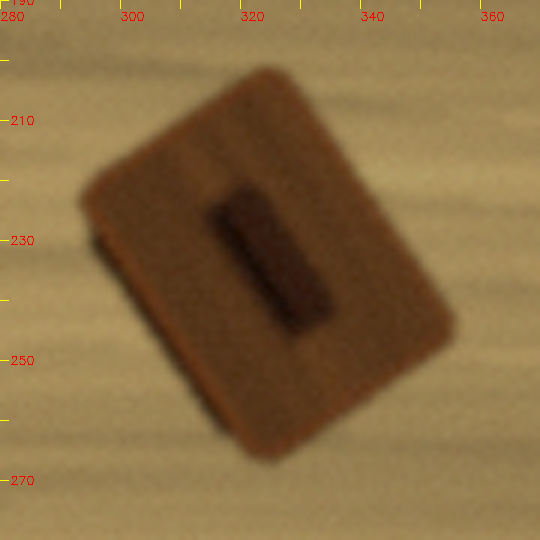

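View pics/c2.png

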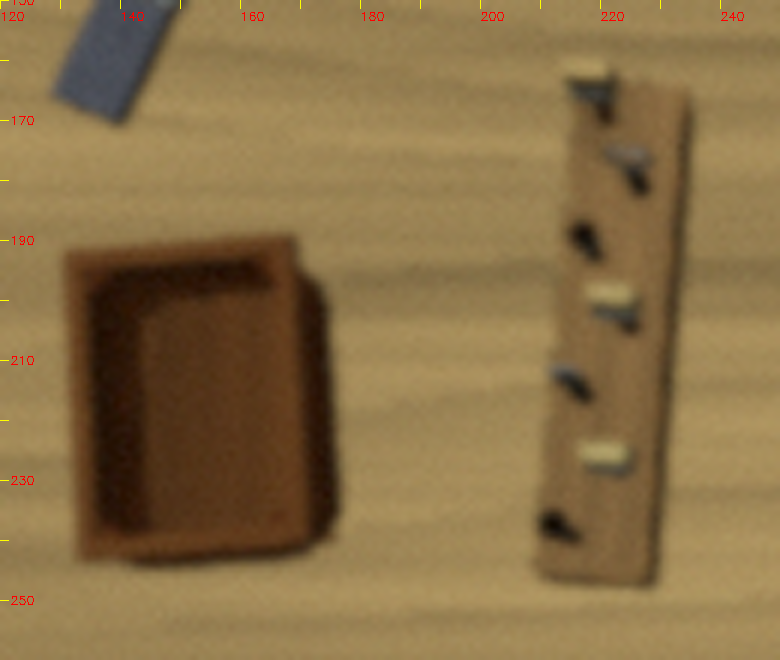

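View pics/c3.png

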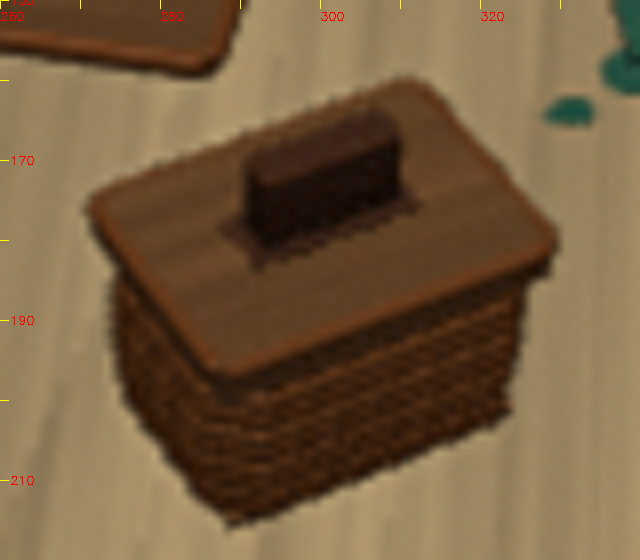

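View pics/c4.png

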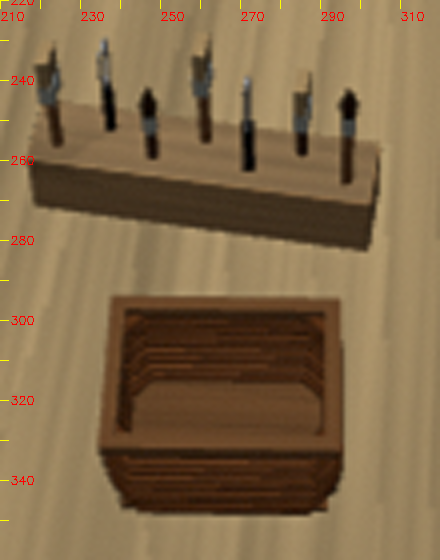

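```bash
cat > h.py <<'E'
import numpy as np
from workcell import cams
CAM={n:cams.read_camera(n) for n in("top","side")}
def px2w(n,p,z):
    c=CAM[n]; K=c["intrinsics"];R=np.array(c["R"]);t=np.array(c["t"])
    d=R.T@np.linalg.inv(K)@[p[0],p[1],1.]; o=-R.T@t
    return (o+d*(z-o[2])/d[2])
def rect(n,ps,z,lab):
    P=np.array([px2w(n,p,z)[:2] for p in ps]); L=np.linalg.norm(np.roll(P,-1,0)-P,axis=1)
    a=P[1]-P[0]+P[2]-P[3]; b=P[2]-P[1]+P[3]-P[0]
    print(lab,n,"ctr",P.mean(0).round(1),"sides",L.round(1),"ang",np.degrees(np.arctan2(a[1],a[0])).round(1),np.degrees(np.arctan2(b[1],b[0])).round(1))
E
python3 - <<'E'
from h import *
rect("top",[(325,200.3),(293,223),(324.2,267.5),(356.3,244.2)],104,"lid")
rect("side",[(271.3,175.4),(311.5,159.4),(329.8,180),(287.3,197.3)],104,"lid")
rect("top",[(314.2,225.8),(321.7,220.5),(335.8,240.8),(328.3,245.8)],140,"pull")
rect("top",[(130.7,192),(169.5,189.2),(171.8,240.8),(133.3,243.7)],95,"new")
rect("side",[(238,294.3),(295.5,294.5),(295.5,332.5),(235,332.5)],95,"new")
rect("top",[(215.8,163),(235.3,164.7),(229.7,248),(209.2,246.3)],60,"stand")
rect("side",[(217.5,258),(220,245),(305,256),(302,271.5)],60,"stand")
# red lid
for p in[(316,309),(360,283),(378,315),(335,341)]:print("red",px2w("top",p,10).round())
print("tin",px2w("top",(217,124),100).round())
# pull ends from side top: 
print(px2w("side",(291,170),144),px2w("side",(309,164.5),144))
E
```

```text
lid top ctr [ 451.1 -290.5] sides [113.7 153.9 113.8 153.9] ang 125.2 -145.5
lid side ctr [ 451.6 -286.8] sides [152.9 113.1 155.4 111.1] ang -144.9 123.1
pull top ctr [ 449.2 -286.7] sides [25.8 68.3 25.2 67.5] ang -55.9 -145.8
new top ctr [503.2 205.1] sides [111.3 149.6 109.  149.5] ang -85.8 -175.8
new side ctr [504.1 208.5] sides [149.9 109.6 148.4 110.4] ang -174.7 94.7
stand top ctr [540.6   5.3] sides [ 58.6 249.8  60.2 249.9] ang -95.0 176.4
stand side ctr [543.8   8.8] sides [ 47.9 251.2  55.3 245.4] ang -92.0 175.1
red [ 232. -273.   10.]
red [ 308. -408.   10.]
red [ 213. -460.   10.]
red [ 137. -329.   10.]
tin [775.  20. 100.]
[ 480.31949265 -276.49244913  144.        ] [ 425.80688503 -307.0338474   144.        ]
```

```bash
cat >> h.py <<'E'
from workcell import telemetry
from scipy.spatial.transform import Rotation as Ro
def tool():
    s=telemetry.state(); q=s["tool_rot"]; return s,np.array(s["ee_pos"]),Ro.from_quat([q[1],q[2],q[3],q[0]])
def plan(target,jaw_deg=None):
    s,p,R=tool(); M=R.as_matrix(); print("axes x,y,z",M.T.round(3).tolist(),"pos",p.round(1),"q",np.round(s["q"],2),"F",np.round(s["contact_force"],1),"open",round(s["opening"],1),"t",s["time_s"])
    print("shift tool xyz",(M.T@(np.array(target)-p)).round(1))
    if jaw_deg is not None:
        best=[]
        for k in(0,180):
            j=np.radians(jaw_deg+k); z=np.array([np.cos(j),np.sin(j),0]); zz=M.T@z
            best.append(np.arctan2(zz[0],zz[2]).round(4))
        print("turn about y",best)
E
python3 -c "
from h import *
plan([451,-288,250],125)"
```

```text
axes x,y,z [[-0.916, -0.401, 0.0], [-0.0, 0.0, -1.0], [0.401, -0.916, -0.0]] pos [ 240.6 -549.5  245.1] q [-1.16  0.31 -0.05  1.21 -0.    1.57] F [-0.6  0.3  0.1] open 85.7 t 0.35
shift tool xyz [-297.6   -4.8 -155.2]
turn about y [np.float64(2.9435), np.float64(-0.1981)]
```

```bash
python3 -m crank '[-1,-35,0,-18,0, -1,-35,0,-18,0, -1,-35,0,-18,0, -1,-35,0,-18,0, -1,-35,0,-18,0, -1,-35,0,-18,0, -1,0,0,0,-0.1, -1,0,0,0,-0.1]' 40; python3 -c "
from h import *
plan([451,-288,250],125)"
```

```text
time_s: 1.35
ee_pos: [390.2, -365.8, 245.4]
tool_rot: [-0.215, 0.215, -0.674, 0.674]
contact_force: [-0.2, -0.6, 0.3]
opening: 85.4
axes x,y,z [[-0.818, -0.576, 0.0], [0.0, -0.0, -1.0], [0.576, -0.818, 0.0]] pos [ 389.9 -366.2  245.4] q [-0.75  0.19 -0.21  1.17 -0.    1.77] F [-0.9 -0.1 -0.4] open 85.4 t 1.45
shift tool xyz [-95.   -4.6 -28.8]
turn about y [np.float64(-3.1389), np.float64(0.0027)]
```

```bash
python3 -m crank '[-1,-20,0,-6,0, -1,-20,0,-6,0, -1,-20,0,-6,0, -1,-20,0,-6,0, -1,-15,0,-5,0, -1,0,0,0,0, -1,0,0,0,0, -1,0,0,0,0]'; python3 - <<'E'
from h import *
import cv2
plan([451,-288,250],125)
for n in("wrist","side","top"):
    c=cams.read_camera(n); cv2.imwrite(f"pics/{n}1.png",c["color"][:,:,::-1])
    if n=="wrist": np.savez("w1.npz",**{k:np.array(c[k]) for k in("intrinsics","R","t")})
im=cv2.imread("pics/side1.png")[130:230,240:350]; cv2.imwrite("pics/side1c.png",cv2.resize(im,None,fx=5,fy=5,interpolation=2))
E
```

```text
time_s: 2.45
ee_pos: [450.4, -288.6, 245.3]
tool_rot: [-0.213, 0.213, -0.674, 0.674]
contact_force: [-0.7, -0.3, -0.7]
opening: 85.3
axes x,y,z [[-0.819, -0.574, 0.0], [-0.0, -0.0, -1.0], [0.574, -0.819, 0.0]] pos [ 450.5 -288.5  245.3] q [-0.57  0.19 -0.21  1.17 -0.    1.96] F [ 0.5 -0.2  0.2] open 85.7 t 2.55
shift tool xyz [-0.7 -4.7 -0.1]
turn about y [np.float64(-3.1406), np.float64(0.001)]
```

View pics/wrist1.png

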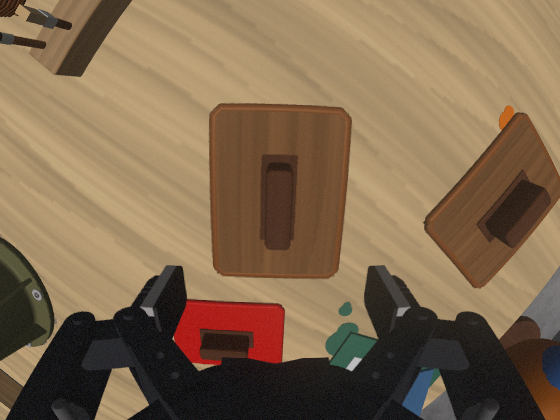

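View pics/side1c.png

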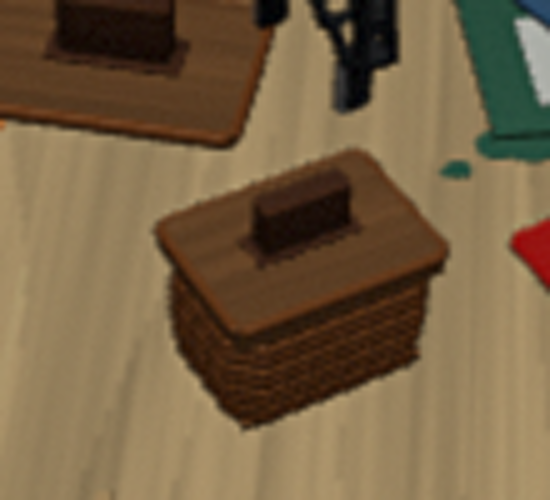

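The wrist view shows the lid at (210..351, 104..278), with the pull's top at (265..291, 165..249). I'll use this to refine the lid pose.

```bash
cat >> h.py <<'E'
def fish(c,p,z):
    K=c["intrinsics"];R=np.array(c["R"]);t=np.array(c["t"])
    v=np.array([(p[0]-K[0,2]),(p[1]-K[1,2])]); r=np.hypot(*v); th=r/K[0,0]
    d=np.append(v/r*np.sin(th),np.cos(th)); d=R.T@d; o=-R.T@t
    return o+d*(z-o[2])/d[2]
def frect(c,ps,z,lab):
    P=np.array([fish(c,p,z)[:2] for p in ps]); L=np.linalg.norm(np.roll(P,-1,0)-P,axis=1)
    a=P[1]-P[0]+P[2]-P[3]; b=P[2]-P[1]+P[3]-P[0]
    print(lab,"ctr",P.mean(0).round(1),"sides",L.round(1),"ang",np.degrees(np.arctan2(a[1],a[0])).round(1),np.degrees(np.arctan2(b[1],b[0])).round(1))
E
python3 - <<'E'
from h import *
import cv2
im=cv2.imread("pics/wrist1.png")[90:290,195:365]; cv2.imwrite("pics/w1c.png",cv2.resize(im,None,fx=3,fy=3,interpolation=2))
c=dict(np.load("w1.npz"))
frect(c,[(210,104),(351,105),(338,278),(214,277)],104,"lid")
frect(c,[(265,165),(292,165),(290,249),(264,249)],144,"pulltop")
E
```

```text
lid ctr [ 454.1 -288.8] sides [116.7 160.2 119.1 159.5] ang -55.3 -146.2
pulltop ctr [ 455.4 -286.9] sides [19.3 65.6 20.2 65.6] ang -54.9 -145.8
```

View pics/w1c.png

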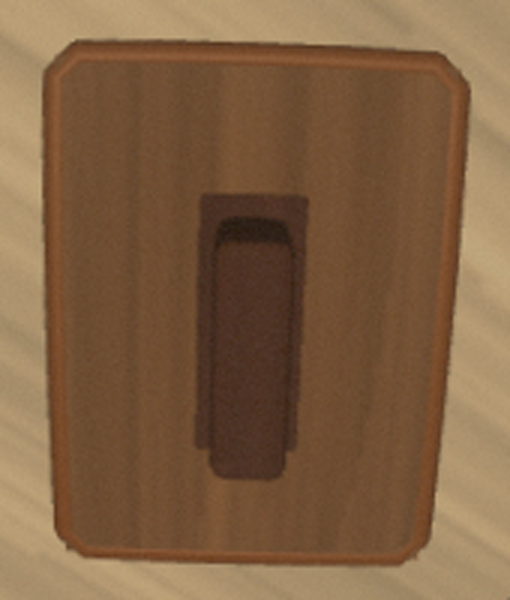

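```bash
python3 - <<'E'
from h import *
c=dict(np.load("w1.npz"))
frect(c,[(266,171),(292.7,171),(289.5,249),(265,249)],144,"pulltop")
frect(c,[(262,155),(297.5,155),(294,240),(260,240)],106,"plate")
plan([453,-288.5,123],124.5)
E
```

```text
pulltop ctr [ 453.8 -288.5] sides [19.2 61.2 19.  61.2] ang -54.9 -146.2
plate ctr [ 453.1 -289.6] sides [29.4 76.1 30.4 76.1] ang -54.9 -146.5
axes x,y,z [[-0.818, -0.575, 0.0], [-0.0, -0.0, -1.0], [0.575, -0.818, -0.0]] pos [ 450.7 -288.1  245.3] q [-0.57  0.19 -0.21  1.17 -0.    1.96] F [0.4 0.4 0.7] open 85.6 t 2.9
shift tool xyz [ -1.6 122.3   1.6]
turn about y [np.float64(-3.1311), np.float64(0.0105)]
```

```bash
python3 -m crank '[-1,-2,18,2,0.01, -1,0,18,0,0, -1,0,18,0,0, -1,0,18,0,0, -1,0,18,0,0, -1,0,16,0,0, -1,0,10,0,0, -1,0,6,0,0]'; python3 -c "
from h import *
plan([453.2,-288.7,123],124.5)"
```

```text
time_s: 3.9
ee_pos: [453.5, -288.5, 122.8]
tool_rot: [0.21, -0.21, 0.675, -0.675]
contact_force: [-0.1, 0.1, 0.3]
opening: 85.5
axes x,y,z [[-0.824, -0.567, 0.0], [-0.001, 0.0, -1.0], [0.567, -0.824, -0.001]] pos [ 453.4 -288.4  122.9] q [-0.57  0.28 -0.39  0.91 -0.    1.97] F [-1.  -0.5 -0.1] open 85.3 t 4.0
shift tool xyz [ 0.3 -0.1  0.2]
turn about y [np.float64(-3.1409), np.float64(0.0007)]
```

```bash
python3 -m crank '[1,0,0,0,0, 1,0,0,0,0, 1,0,0,0,0, 1,0,0,0,0, 1,0,0,0,0, 1,0,0,0,0, 1,0,0,0,0, 1,0,0,0,0]' 60; python3 - <<'E'
from h import *
import cv2
plan([453.2,-288.7,123],124.5)
c=cams.read_camera("wrist"); cv2.imwrite("pics/wrist2.png",c["color"][:,:,::-1])
E
```

```text
time_s: 5.0
ee_pos: [453.8, -288.7, 123.7]
tool_rot: [-0.21, 0.21, -0.675, 0.675]
contact_force: [-0.8, 0.7, 5.5]
opening: 19.4
axes x,y,z [[-0.824, -0.567, -0.0], [0.001, -0.0, -1.0], [0.567, -0.824, 0.001]] pos [ 453.9 -288.8  123.7] q [-0.57  0.28 -0.38  0.91 -0.    1.97] F [-0.8 -0.7  5. ] open 19.2 t 5.1
shift tool xyz [ 0.5  0.7 -0.4]
turn about y [np.float64(-3.1409), np.float64(0.0006)]
```

View pics/wrist2.png

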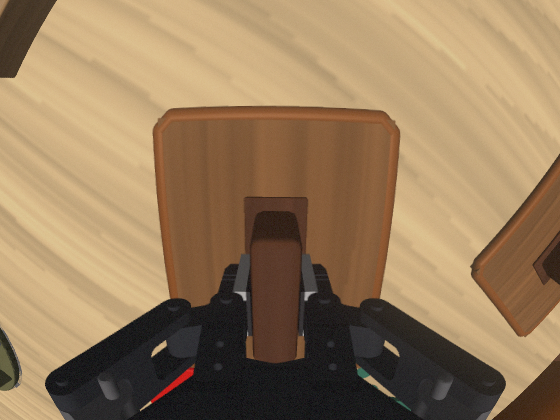

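The grip looks good: opening is 19.4 mm and the pads sit either side of the pull at (275,290). Next is a straight lift, slow at first.

```bash
python3 -m crank '[1,0,-4,0,0, 1,0,-8,0,0, 1,0,-14,0,0, 1,0,-18,0,0, 1,0,-24,0,0, 1,0,-24,0,0, 1,0,-20,0,0, 1,0,-10,0,0]'; python3 - <<'E'
from h import *
import cv2
# target above new
plan([503.7,207,250],94.7)
for n in("side","wrist"):
    c=cams.read_camera(n); cv2.imwrite(f"pics/{n}3.png",c["color"][:,:,::-1])
E
```

```text
time_s: 6.15
ee_pos: [454.1, -288.9, 247.2]
tool_rot: [-0.21, 0.209, -0.675, 0.676]
contact_force: [0.5, 1.1, -2.5]
opening: 19.2
axes x,y,z [[-0.824, -0.567, -0.001], [0.002, -0.001, -1.0], [0.567, -0.824, 0.002]] pos [ 454.1 -288.9  246.7] q [-0.57  0.19 -0.2   1.18 -0.    1.97] F [ 0.7  0.2 -1.6] open 19.5 t 6.25
shift tool xyz [-322.    -3.8 -380.4]
turn about y [np.float64(-2.6208), np.float64(0.5208)]
```

View pics/side3.png

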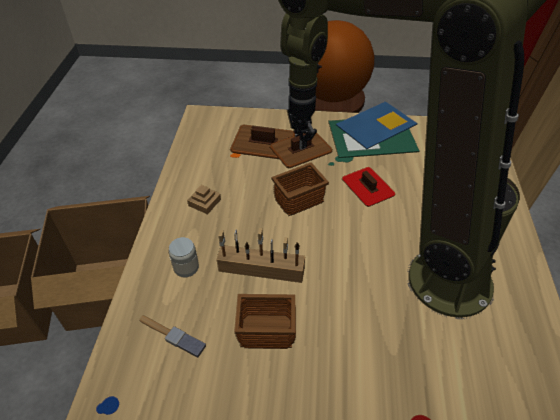

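View pics/wrist3.png

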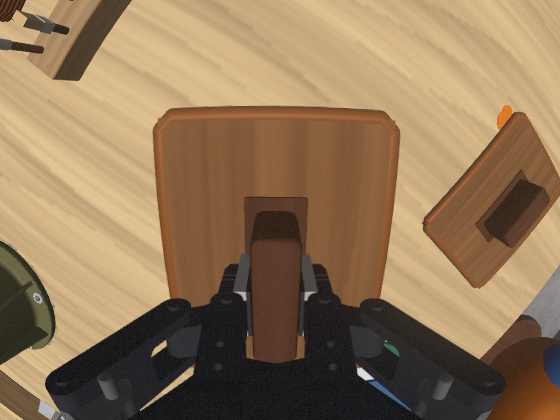

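Turning +0.52 would take joint 6 past its limit (about 3.45), so I'll turn −2.62 instead, which fits since the lid works either way round. I'll do it here, high and clear of everything.

```bash
python3 -m crank '[1,0,0,0,-0.08, 1,0,0,0,-0.15, 1,0,0,0,-0.17, 1,0,0,0,-0.17, 1,0,0,0,-0.17, 1,0,0,0,-0.17, 1,0,0,0,-0.17, 1,0,0,0,-0.17]'; python3 -m crank '[1,0,0,0,-0.17, 1,0,0,0,-0.17, 1,0,0,0,-0.17, 1,0,0,0,-0.17, 1,0,0,0,-0.17, 1,0,0,0,-0.17, 1,0,0,0,-0.17, 1,0,0,0,-0.1]'; python3 - <<'E'
from h import *
plan([503.7,207,250],94.7)
E
```

```text
time_s: 7.35
ee_pos: [452.9, -288.2, 244.1]
tool_rot: [-0.566, 0.567, -0.424, 0.422]
contact_force: [0.6, 0.5, -1.5]
opening: 19.6
time_s: 8.35
ee_pos: [452.9, -288.1, 244.0]
tool_rot: [0.708, -0.707, -0.001, 0.002]
contact_force: [-0.2, 0.3, -1.3]
opening: 19.2
axes x,y,z [[1.0, 0.001, -0.002], [-0.002, 0.001, -1.0], [-0.001, 1.0, 0.001]] pos [ 453.  -288.2  244.2] q [-0.57  0.2  -0.2   1.17 -0.   -0.57] F [ 0.3 -0.3 -1.8] open 19.4 t 8.45
shift tool xyz [ 51.4  -5.4 495.1]
turn about y [np.float64(-0.0806), np.float64(3.0609)]
```

```bash
python3 -m crank '[1,2,0,15,0, 1,3,0,28,0, 1,3,0,30,0, 1,3,0,30,0, 1,3,0,30,0, 1,3,0,30,0, 1,3,0,30,0, 1,3,0,30,0]'; python3 -m crank '[1,3,0,30,0, 1,3,0,30,0, 1,3,0,30,0, 1,3,0,30,0, 1,3,0,30,0, 1,3,0,30,0, 1,3,0,28,0, 1,3,0,25,0]'; python3 - <<'E'
from h import *
plan([503.7,207,250],94.7)
E
```

```text
time_s: 9.45
ee_pos: [475.8, -63.6, 245.1]
tool_rot: [0.707, -0.707, 0.0, 0.0]
contact_force: [0.5, 0.4, -2.2]
opening: 19.1
time_s: 10.45
ee_pos: [499.2, 169.3, 245.1]
tool_rot: [0.707, -0.707, -0.0, 0.0]
contact_force: [0.1, 0.3, -1.8]
opening: 19.6
axes x,y,z [[1.0, 0.003, -0.0], [-0.0, 0.001, -1.0], [-0.003, 1.0, 0.001]] pos [499.5 170.2 245. ] q [ 0.33  0.18 -0.22  1.17  0.    0.32] F [ 0.6  0.2 -2.3] open 19.4 t 10.55
shift tool xyz [ 4.4 -5.  36.8]
turn about y [np.float64(-0.079), np.float64(3.0626)]
```

```bash
python3 -m crank '[1,1,0,6,-0.02, 1,1,0,8,-0.02, 1,1,0,8,-0.02, 1,1,0,7,-0.02, 1,0,0,5,0, 1,0,0,3,0, 1,0,0,0,0, 1,0,0,0,0]'; python3 - <<'E'
from h import *
import cv2
plan([503.7,207,160],94.7)
for n in("side","wrist","top"):
    c=cams.read_camera(n); cv2.imwrite(f"pics/{n}4.png",c["color"][:,:,::-1])
    if n=="wrist": np.savez("w4.npz",**{k:np.array(c[k]) for k in("intrinsics","R","t")})
E
```

```text
time_s: 11.55
ee_pos: [502.4, 204.5, 245.3]
tool_rot: [-0.706, 0.707, 0.029, -0.029]
contact_force: [0.9, 1.0, -2.2]
opening: 19.0
axes x,y,z [[0.997, 0.081, -0.0], [-0.0, -0.0, -1.0], [-0.081, 0.997, -0.0]] pos [502.4 204.4 245.3] q [ 0.39  0.21 -0.19  1.18 -0.    0.31] F [-0.4  0.2 -1.5] open 19.3 t 11.65
shift tool xyz [ 1.5 85.3  2.5]
turn about y [np.float64(-0.0011), np.float64(3.1405)]
```

View pics/side4.png

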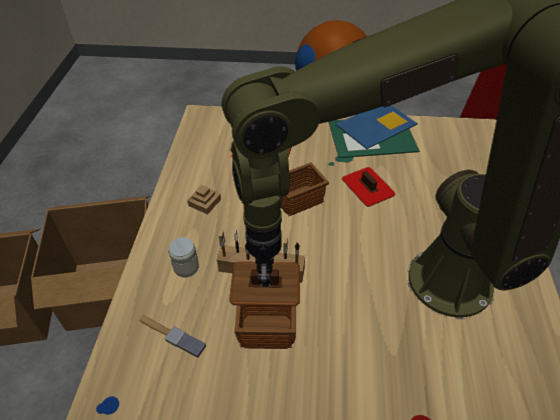

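View pics/wrist4.png

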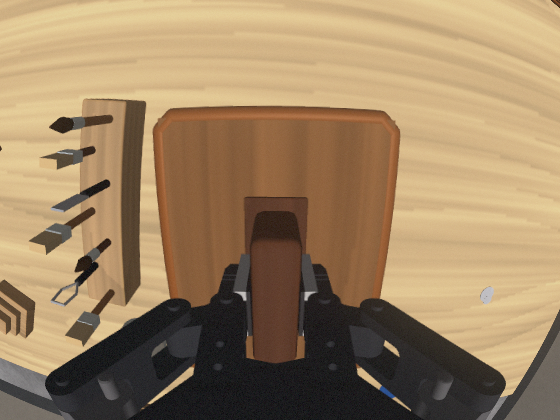

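View pics/top4.png

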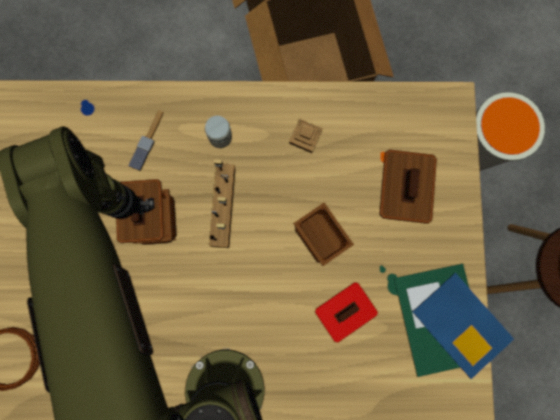

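```bash
python3 -m crank '[1,1,6,2,0, 1,0.5,11,0.5,0, 1,0,13,0,0, 1,0,13,0,0, 1,0,12,0,0, 1,0,10,0,0, 1,0,6,0,0, 1,0,4,0,0]'; python3 - <<'E'
from h import *
import cv2
plan([503.7,207,146],94.7)
for n in("side","top"):
    c=cams.read_camera(n); im=c["color"][:,:,::-1]; cv2.imwrite(f"pics/{n}5.png",im)
im=cv2.imread("pics/side5.png")[220:360,210:320]; cv2.imwrite("pics/s5c.png",cv2.resize(im,None,fx=4,fy=4,interpolation=2))
im=cv2.imread("pics/top5.png")[160:260,100:250]; cv2.imwrite("pics/t5c.png",cv2.resize(im,None,fx=5,fy=5,interpolation=2))
E
```

```text
time_s: 12.8
ee_pos: [503.8, 207.2, 170.1]
tool_rot: [0.707, -0.707, -0.029, 0.029]
contact_force: [0.3, -0.9, -2.4]
opening: 19.2
axes x,y,z [[0.997, 0.081, -0.0], [-0.0, -0.0, -1.0], [-0.081, 0.997, -0.0]] pos [503.6 207.2 170.1] q [ 0.39  0.25 -0.3   1.01 -0.    0.31] F [-0.   0.1 -1.4] open 19.0 t 12.9
shift tool xyz [ 0.1 24.1 -0.2]
turn about y [np.float64(-0.0008), np.float64(3.1408)]
```

View pics/s5c.png

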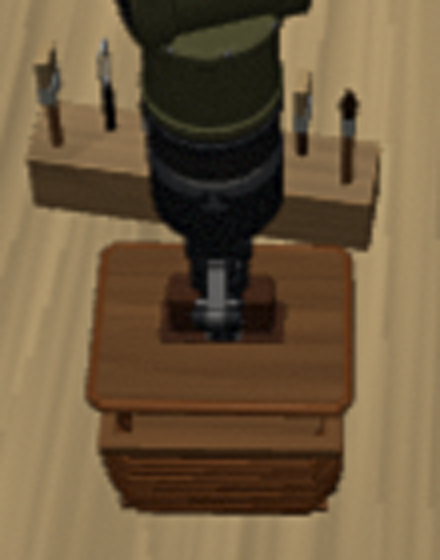

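View pics/t5c.png

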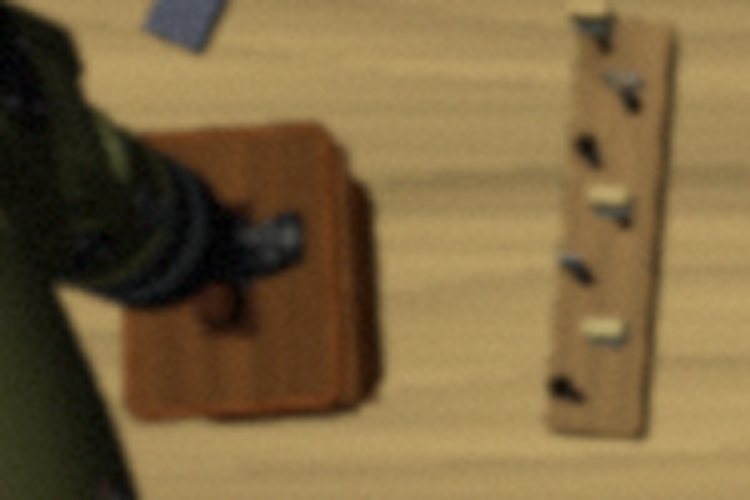

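```bash
python3 - <<'E'
from h import *
rect("side",[(235,280.75),(298.5,281.75),(298.5,323),(231.5,322.5)],151,"lid")
rect("side",[(238,294.3),(295.5,294.5),(295.5,332.5),(235,332.5)],95,"new")
tl=(168+124.4-170,184.4+243.6-241.6)
rect("top",[tl,(168,184.4),(170,241.6),(124.4,243.6)],151,"lid")
rect("top",[(130.7,192),(169.5,189.2),(171.8,240.8),(133.3,243.7)],95,"new")
E
```

```text
lid side ctr [502.7 209.8] sides [160.5 116.9 158.2 118.9] ang -175.4 94.6
new side ctr [504.1 208.5] sides [149.9 109.6 148.4 110.4] ang -174.7 94.7
lid top ctr [503.  204.7] sides [125.  158.5 123.2 158.1] ang -87.6 -176.4
new top ctr [503.2 205.1] sides [111.3 149.6 109.  149.5] ang -85.8 -175.8
```

The lid and mouth centres agree within about 1.5 mm in both cameras, and the angles within about 1–2°. Now the final slow descent, −23 mm.

```bash
python3 -m crank '[1,0,3,0,0, 1,0,5,0,0, 1,0,5,0,0, 1,0,5,0,0, 1,0,3,0,0, 1,0,2,0,0, 1,0,0,0,0, 1,0,0,0,0]'; python3 - <<'E'
from h import *
import cv2
plan([503.7,207,146],94.7)
for n in("side","top"):
    c=cams.read_camera(n); im=c["color"][:,:,::-1]; cv2.imwrite(f"pics/{n}6.png",im)
im=cv2.imread("pics/side6.png")[220:360,210:320]; cv2.imwrite("pics/s6c.png",cv2.resize(im,None,fx=4,fy=4,interpolation=2))
im=cv2.imread("pics/top6.png"); cv2.imwrite("pics/t6c.png",im)
E
```

```text
time_s: 14.1
ee_pos: [503.8, 207.2, 147.5]
tool_rot: [0.707, -0.706, -0.029, 0.029]
contact_force: [0.4, 0.3, -1.0]
opening: 19.3
axes x,y,z [[0.997, 0.081, 0.0], [0.0, 0.0, -1.0], [-0.081, 0.997, 0.0]] pos [503.8 207.2 147.5] q [ 0.39  0.27 -0.34  0.96  0.    0.31] F [ 0.5  0.7 -1.9] open 19.3 t 14.2
shift tool xyz [-0.1  1.5 -0.2]
turn about y [np.float64(-0.0008), np.float64(3.1407)]
```

View pics/s6c.png

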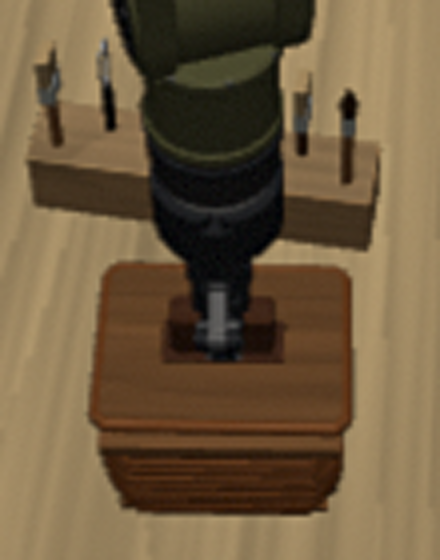

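View pics/top6.png

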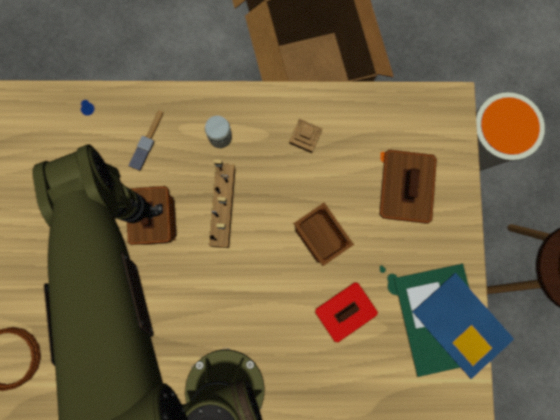

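The lid hovers squarely over the new rim (side crop, lid at 95..352 × 265..432, rim front visible below it). The force is just the lid's weight and nothing else has moved, so I'm handing in.

```bash
python3 -c "
from workcell import hand_in
print(hand_in())"
```

```text
the job is handed in; nothing more can be done
None
```

I lifted the lid off the finished casket by its pull, carried it over the brush stand and handed in with it held still over the new casket. `hand_in()` gave no verdict, so the results below are my own checks.

- **Lift and carry:** The lid came away with a 19.3 mm grip on the pull. Its underside was about 208 mm above the bench as it passed over the stand, against 165 mm for the tallest brush.
- **Turn:** I turned the lid the long way round (−2.7 rad in all) before carrying it, because the short way would have taken joint 6 past its range. The lid therefore sits the other way round, which the task allows.
- **Fit:** 23 mm higher, just before the final straight descent, the lid and mouth centres agreed within about 2 mm in both overhead cameras. Squareness agreed within 1° in the side view and 2° in the top view, where one corner was hidden by the arm. The tool is vertical.
- **Height:** The tool position puts the lip about 15–16 mm above the new rim.
- **Contact:** The measured force was only 1–2 N downward, consistent with the lid's weight. Nothing else in the last pictures looked moved; I judged that by eye.

The two cameras differ by about 3 mm on absolute y positions. The lid and casket shift together in each picture, so it should not affect the fit.

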